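Box up the folding knife that was left open in the bin

ROBOT

A 6-joint arm with a two-finger parallel gripper is mounted at the origin on the work surface. World frame = base frame: x ahead of the robot, y to its left, z up, the work surface at z = 0. Lengths are in m, angles in degrees, forces in N, time in s.
With the tool pointing down it reaches from about 0.325 to 0.775 m from the base axis. Payload 9.3 kg.
Tool frame: the origin (TCP) lies at the very end of the fingers, on their centre line; the grasp point (between the pads) lies 19 mm behind it (bot.pinch_z is the distance from the TCP to the grasp point, in m); y points along the fingers, z is the direction in which the jaws open and shut, and the axes are right-handed (so a half turn about y gives the same grasp; the last joint's range is limited). The gripper opens to 85 mm and grips with 20 to 120 N. Pads are 22 mm wide; open, the fingers measure 114 mm over their backs; the gripper's body (76 mm by 85 mm) begins 54 mm behind the grasp point. The pads swing forward as they close: fully open they stand 13 mm farther back than shut.
Start: joints at [-73.144, 14.817, 1.232, 76.415, 0, 81.257], TCP at [0.238, -0.496, 0.231] pointing down, gripper open.
Joint ranges: [-174.27, 174.27], [-52.1, 104.24], [-59.71, 78.15], [-110.17, 111.67], [-87.03, 83.33], [-180, 180]. Speed limits (degrees/s): [127.2, 127.2, 159.86, 180, 180, 180].

INTERFACE

Orientations are given as [roll, pitch, yaw] about the fixed x, y, z axes, in that order (R = Rz(yaw) Ry(pitch) Rx(roll)).
In Python, from plant import read_state, capture, get_calibration, workorder, bot gives the robot as it stands. The module is installed in compiled form; this text tells all that it offers.
- The arm moves only by the tool send_rows, never from a script. Its argument "moves" is a list of rows, each an object with "travel": the shift along the tool's x, y, z normalised to -1 to 1, where 1 is 0.06 m, a list of three; "angular": the turn, a rotation vector about the tool's x, y, z normalised to -1 to 1, where 1 is 45 degrees, a list of three. A call has 1 to 20 rows; each row shifts and turns the commanded pose from where the row before left it, along the tool's axes as they then stand; what a row does not reach is not made up. A row lasts 1/8 s, in which the tool goes at most 62.5 mm and 10.7 degrees, less where a joint would pass 70% of its speed; a pose out of reach is approached as far as the arm can. A call with a number of a shift or a turn outside -1 to 1 is refused whole. A call with a gripper value outside its range is refused whole. "hand" is the opening, from 0 (shut) to 1 (fully open), set as the call begins (left out, the last holds). The fingers move at their own pace and stop on an object; "force" is the grip in N (left out, the last holds). Time passes only in rows, so rows that do not move let the fingers close. It gives the time, the measured TCP pose, the force and the opening at its end, in the units of the state.
- read_state(): the state, without advancing time (a new reading comes with each control period).
- capture(name): name is "scene" or "top" or "wrist"; returns the picture (480x640x3 uint8, red, green, blue); there is no depth.
- get_calibration(name): a dict with "fx", "fy", "cx", "cy" (pixels), "extrinsics" (4x4, takes a point from camera to world coordinates). Camera axes: x right, y down, z forward; pixel columns grow to the right and rows downward; lengths in m; the calibration is good to about 2 mm. The wrist camera is an equidistant fisheye: a pixel r from the principal point sees the ray r / f radians off the axis. A picture is of the moment at which its call begins: read the wrist's pose just before it. get_calibration takes no time and is no camera call; for the wrist camera it gives the pose at the moment of the call.
- workorder.job_done(): hands the job in, once; it reports no verdict.
The state is a dict: "clock": time; "qpos": joint angles; "qd": joint speeds; "effort": joint torques, N m; "tcp_pos": TCP position; "ee_rot": TCP orientation; "force": force on the tool from outside, world axes, zero at the start; "torque": the same for the moment, N m; "width": finger opening in m.
Only numpy, scipy, OpenCV 4.12 (cv2) and the standard library are available. Lean on these libraries where they do the work, as an engineer would, in place of code of your own. Each camera call takes 0.05 s, during which the arm holds its last target.

TASK

One folding knife in the grey bin, the pale wooden one, was left half open. Get it out of the bin, fold its blade fully home and lay it flat in the fitted recess of the open gift case, down on the recess floor; do not drop it. The other two knives stay in the bin and the other goods on the counter stay where they are.

Things in the scene. Friction and masses are not known exactly. Their poses are not given: they have to be found in the camera images.
- knife_centre (a point): Centre (half-way up) of the handle of the pale wooden folding knife with brass ends, lying on its flat side. Handle 118 mm long (x), 26 wide (y), 20 thick (z, up); 90 to 180 g. The blade's upright pivot is at x +47, y +2 mm. It opens on the +y side; shut, it lies along -x in the handle's slot, its back 3 mm proud of the +y face: the shut knife is 29 mm wide (y -13 to +16)
- blade (a joint): Blade angle: 0 shut (hard stop), about 0.85 to 1.4 rad at the start. At angle q the blade points from the pivot to (-cos q, +sin q) in the handle's x, y. The pivot is stiff (0.12 N m) and stays where left: nudging only slides the loose knife about; squeezing handle and blade together between the fingers folds it, and the knife shifts in the grip meanwhile
- blade_tip (a point): Tip of that blade, at its back. The blade is 92 mm long from pivot to tip, 20 mm deep and 4 mm thick, at mid-height of the handle. Its blunt back (facing +y when shut) lies 14 mm from the pivot axis, the edge 6 mm on the other side
- bin_in (a point): Centre of the inner floor of the grey plastic stock bin, an open box 220 mm (x) by 290 mm (y) outside, 45 mm high, walls and floor 5 mm; fixed to the counter, as are case and mat
- dark_knife_centre (a point): Centre of a shut knife of the same size with a dark wooden handle, lying in the bin; x along its handle. Stays in the bin
- red_knife_centre (a point): Centre of a shut knife of the same size with a red handle, lying in the bin; x along its handle. Stays in the bin
- case_floor (a point): Centre of the recess floor in the open gift case (dark wood, blue insert, 170 mm along x, 110 along y, 19 high). The recess is 126 mm (x) by 36 mm (y), 14 mm deep; the shut knife lies in it flat, either way round. A thumb cut-out 60 mm wide (x), as deep as the recess, runs across the middle and out through both long sides, for the fingers
- mat: Green counter mat, 240 mm (x) by 210 mm (y), 3 mm thick, clear of goods: room to put the knife down. Origin: centre of its underside
- whetstone: Two-coloured whetstone, 205 x 70 x 26 mm, x along its length, origin under its centre; leave it alone
- oil: Amber oil bottle, 48 mm across, 130 mm high, origin under its centre; leave it alone
- brush: Brush, 190 mm long; leave it alone
- lid: Lid of the case, 176 x 116 x 22 mm, origin under its centre; leave it alone

How it is judged (in metres and radians):
At the end, for the whole second after the job is handed in: Pale knife shut (within 0.08 rad), at rest and released in the recess: its centre 10 +-3 mm above the recess floor, within 9 mm of its middle along each side, lengthwise within 0.12 rad, flat within 0.08 rad. The other two knives are still in the bin (value of joint blade below 0.08 rad and z of knife_centre in the frame of case_floor between 0.007 and 0.013 m and x of knife_centre in the frame of case_floor between -0.009 and 0.009 m and y of knife_centre in the frame of case_floor between -0.009 and 0.009 m and angle between the x axis of knife_centre and the x axis of case_floor, either way round below 0.12 rad and angle between the z axis of knife_centre and the z axis of case_floor, either way round below 0.08 rad and linear speed of knife below 0.02 m/s and z of each of dark_knife_centre, red_knife_centre in the frame of bin_in below 0.04 m); the robot touches nothing.
It fails at once if another knife is lifted out of the bin (height (world z) of any of dark_knife_centre, red_knife_centre above 0.06 m).
It fails at once if the knife is dropped: it falls free of the fingers by more than about 20 mm (contact force between knife and the fingers below 0.05 N and linear speed of knife above 0.65 m/s).
It fails at once if other goods on the counter are pushed more than 30 mm (distance of any of whetstone, oil, brush, lid from where it was at the start of the episode above 0.03 m).
It also fails if it takes over 67 s, if anything falls off the work surface, if the arm or the gripper's body presses on something with over 40 N, if the wrist force passes 120 N, or if a joint passes its speed limit or range.

## Working session

There is one attempt and no reset: what is moved stays moved. The work goes in short steps, Python scripts to look and compute and a tool call to move; the robot and the scene stay as the last step left them, time stands still between calls to the robot, and variables do not carry over. Pictures are saved under pics/ and viewed, and the job is handed in when it is done.

Besides the shell and the picture viewer there is one more tool, called after "Request:" by a JSON object that holds its "method" and its "body". send_rows: Moves the arm, as the interface text tells. Scaled input: -1 to 1 covers 0.06 m each way for a shift and 45 degrees each way for a turn. Its arguments: {"type":"object","properties":{"moves":{"type":"array"},"hand":{"type":"number"},"force":{"type":"number"}},"required":["moves"]}

```bash
mkdir -p pics
python3 - <<'E'
from plant import read_state, capture, get_calibration, workorder, bot
import cv2
print(read_state())
for n in ("scene","top"):
    im=capture(n); cv2.imwrite(f"pics/{n}0.png",im[:,:,::-1])
    c=get_calibration(n); print(n,c)
print(bot.pinch_z)
E
```

```text
{'clock': 0.0, 'qpos': array([-7.31438453e+01,  1.48489201e+01,  1.18895548e+00,  7.64149830e+01,
        2.20223947e-04,  8.12566018e+01]), 'qd': array([-0.12823825, -0.06562347, -0.02360305, -0.00664034, -0.03670823,
        0.01550427]), 'effort': array([-4.80305916e-04, -5.55639088e+01,  3.44536865e+01,  1.37037132e-02,
       -1.02846273e-04,  9.21538003e-06]), 'tcp_pos': array([ 0.23755585, -0.49573527,  0.23067811]), 'ee_rot': array([-9.00740432e+01,  1.16104118e-02, -1.54400455e+02]), 'force': array([-0.25785252,  0.43405253, -0.59591629]), 'torque': array([ 0.01641784,  0.01273544, -0.0085874 ]), 'width': 0.08509466575468483}
scene {'fx': 442.10279807373865, 'fy': 442.10279807373865, 'cx': 315.4945663281651, 'cy': 235.8308131315393, 'extrinsics': array([[-0.23703769,  0.62940558, -0.74004172,  1.25939901],
       [ 0.97126549,  0.13677972, -0.19476822,  0.19102597],
       [-0.0213655 , -0.76494439, -0.64374187,  0.67132548],
       [ 0.        ,  0.        ,  0.        ,  1.        ]])}
top {'fx': 492.7578112878032, 'fy': 492.7578112878032, 'cx': 326.8782304739556, 'cy': 240.6898777673855, 'extrinsics': array([[ 4.05566443e-04, -9.96172967e-01,  8.74028339e-02,
         4.13921384e-01],
       [-9.99503018e-01,  2.35118256e-03,  3.14354726e-02,
        -4.46209068e-03],
       [-3.15206680e-02, -8.73721454e-02, -9.95676933e-01,
         1.13210382e+00],
       [ 0.00000000e+00,  0.00000000e+00,  0.00000000e+00,
         1.00000000e+00]])}
0.0187
```

View pics/scene0.png

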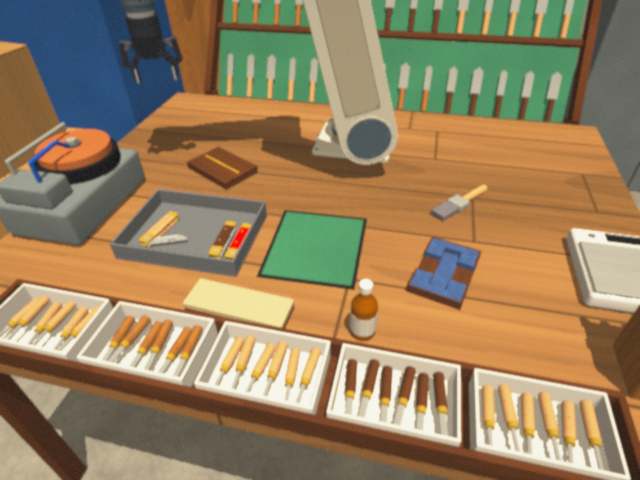

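View pics/top0.png

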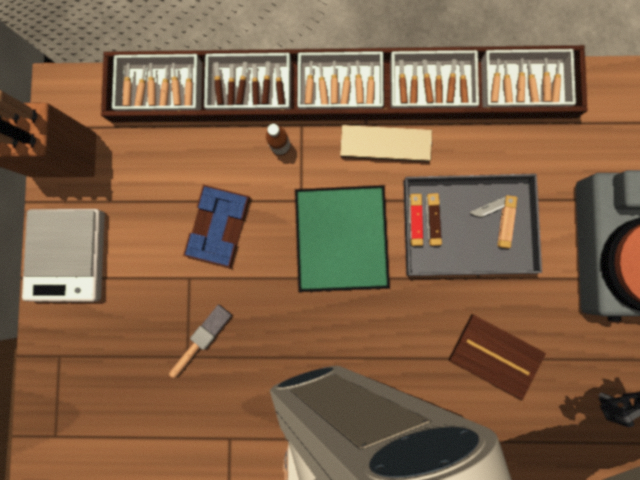

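The top view shows the pale knife at about (508,221), its blade pointing left to (472,214). The red and dark knives are at (416,219) and (434,219), the mat at (342,238) and the case at (217,227). I'll enlarge the areas I need.

```bash
cat > h.py <<'E'
from plant import read_state, capture, get_calibration, workorder, bot
import cv2, numpy as np
from scipy.spatial.transform import Rotation as R
def px2w(n,u,v,z):
    c=get_calibration(n); T=c["extrinsics"]
    d=T[:3,:3]@np.array([(u-c["cx"])/c["fx"],(v-c["cy"])/c["fy"],1]); o=T[:3,3]
    return o+d*(z-o[2])/d[2]
def w2px(n,p):
    c=get_calibration(n); T=c["extrinsics"]
    q=T[:3,:3].T@(np.array(p)-T[:3,3]); return c["fx"]*q[0]/q[2]+c["cx"],c["fy"]*q[1]/q[2]+c["cy"]
def crop(im,u0,v0,u1,v1,k,fn):
    cv2.imwrite(fn,cv2.resize(im[v0:v1,u0:u1,::-1],None,fx=k,fy=k,interpolation=cv2.INTER_CUBIC))
E
python3 - <<'E'
from h import *
im=cv2.imread("pics/top0.png")[:,:,::-1]
crop(im,400,170,545,280,5,"pics/binc.png"); crop(im,175,175,260,275,6,"pics/casec.png")
E
```

```text
(no output)
```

View pics/binc.png

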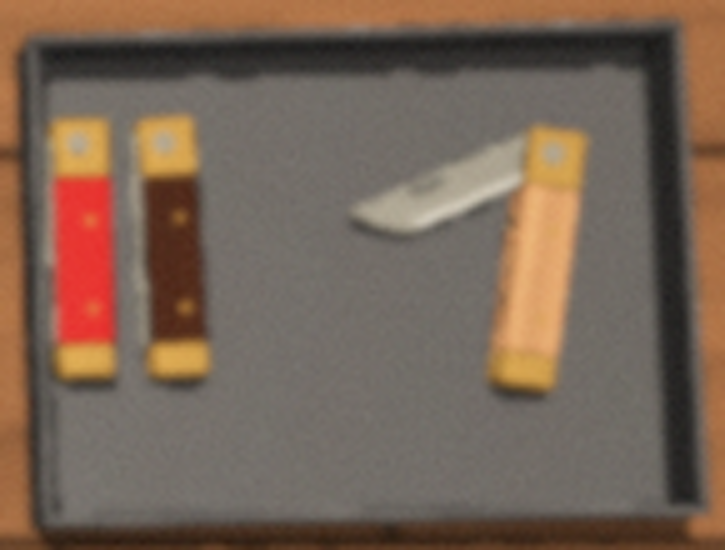

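View pics/casec.png

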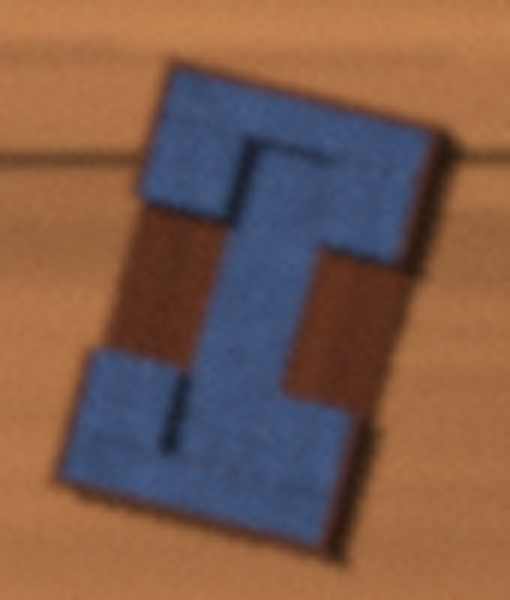

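Run:
```python
from h import *
def B(u,v,z): return px2w("top",400+(u-2)/5,170+(v-2)/5,z)
def C(u,v,z): return px2w("top",175+(u-2.5)/6,175+(v-2.5)/6,z)
k=[B(*p,.025) for p in [(530,125),(588,130),(553,388),(490,380)]]
print("knife corners",np.round(k,4).tolist(),"c",np.mean(k,0))
print("pivot",B(554,153,.025),"tip",B(352,213,.015), B(402,234,.015))
m0=(k[0]+k[1])/2;m1=(k[2]+k[3])/2;print("len",np.linalg.norm(m0-m1),"wid",np.linalg.norm(k[0]-k[1]),"dir",np.degrees(np.arctan2(*(m0-m1)[[1,0]])))
b=[B(*p,.045) for p in [(22,38),(682,25),(705,510),(38,525)]];print("bin",np.round(b,3).tolist(),np.mean(b,0))
c=[C(*p,.019) for p in [(172,62),(437,130),(327,550),(60,484)]];print("case",np.round(c,4).tolist(),np.mean(c,0))
m0=(c[0]+c[1])/2;m1=(c[2]+c[3])/2;print(np.linalg.norm(m0-m1),np.linalg.norm(c[0]-c[1]),np.degrees(np.arctan2(*(m0-m1)[[1,0]])))
m=[px2w("top",*p,.003) for p in [(295,188),(384,185),(389,287),(300,291)]];print("mat",np.round(m,3).tolist(),np.mean(m,0))
for n,p in dict(red=(85,250),dark=(175,250)).items(): print(n,B(*p,.025))
print("oil",px2w("top",278,145,.05))
```

```text
knife corners [[0.6142, -0.3716, 0.025], [0.6118, -0.3973, 0.025], [0.4956, -0.3781, 0.025], [0.4992, -0.3504, 0.025]] c [ 0.55520496 -0.37437863  0.025     ]
pivot [ 0.60143067 -0.38190686  0.025     ] tip [ 0.57606724 -0.29386293  0.015     ] [ 0.5663781 -0.3160732  0.015    ]
len 0.11736873185392321 wid 0.02582310216664167 dir -9.923873925035032
bin [[0.651, -0.142, 0.045], [0.655, -0.433, 0.045], [0.441, -0.435, 0.045], [0.434, -0.146, 0.045]] [ 0.54530528 -0.28907897  0.045     ]
case [[0.6416, 0.3165, 0.019], [0.6146, 0.2135, 0.019], [0.4538, 0.253, 0.019], [0.479, 0.3558, 0.019]] [0.54727817 0.2846846  0.019     ]
0.1664320060482247 0.10647954884016782 -13.708228904042615
mat [[0.636, 0.105, 0.003], [0.642, -0.101, 0.003], [0.407, -0.11, 0.003], [0.398, 0.093, 0.003]] [ 0.52083311 -0.00330193  0.003     ]
red [ 0.55830494 -0.17164181  0.025     ]
dark [ 0.55815492 -0.21191792  0.025     ]
oil [0.7253942  0.13986837 0.05      ]
```

Request:
{"method": "send_rows", "body": {"moves": [{"travel":[-0.79,0,0.055],"angular":[0,0,0]},{"travel":[-0.79,0,0.055],"angular":[0,0,0]},{"travel":[-0.79,0,0.055],"angular":[0,0,0]},{"travel":[-0.79,0,0.055],"angular":[0,0,0]},{"travel":[-0.79,0,0.055],"angular":[0,0,0]},{"travel":[-0.79,0,0.055],"angular":[0,0,0]},{"travel":[-0.79,0,0.055],"angular":[0,0,0]},{"travel":[-0.79,0,0.055],"angular":[0,0,0]},{"travel":[0,0,0],"angular":[0,-0.23,0]},{"travel":[0,0,0],"angular":[0,-0.23,0]},{"travel":[0,0,0],"angular":[0,-0.23,0]},{"travel":[0,0,0],"angular":[0,-0.23,0]},{"travel":[0,0,0],"angular":[0,-0.23,0]},{"travel":[0,0,0],"angular":[0,-0.23,0]},{"travel":[0,0,0],"angular":[0,-0.23,0]},{"travel":[0,0,0],"angular":[0,-0.23,0]},{"travel":[0,0,0],"angular":[0,-0.23,0]},{"travel":[0,0,0],"angular":[0,-0.23,0]},{"travel":[0,0,0],"angular":[0,-0.23,0]},{"travel":[0,0,0],"angular":[0,-0.23,0]}], "hand": 1, "force": 30}}

```text
clock: 2.6
tcp_pos: [0.5909, -0.3559, 0.2307]
ee_rot: [-90.0, 0.1, -29.9]
force: [-1.0, 0.6, 0.0]
width: 0.085
```

Request:
{"method": "send_rows", "body": {"moves": [{"travel":[0,0,0],"angular":[0,-0.23,0]},{"travel":[0,0,0],"angular":[0,-0.22,0]},{"travel":[0,0.6,0],"angular":[0,0,0]},{"travel":[0,0.6,0],"angular":[0,0,0]},{"travel":[0,0,0],"angular":[0,0,0]}]}}

```text
clock: 3.22
tcp_pos: [0.5897, -0.355, 0.1562]
ee_rot: [-89.8, 0.3, -10.0]
force: [0.7, 0.6, 0.9]
width: 0.0853
```

Run:
```python
from h import *
s=read_state(); print(s["clock"],s["tcp_pos"],s["ee_rot"],s["qpos"],s["width"])
c=get_calibration("wrist"); np.save("w1.npy",c["extrinsics"]); print(c)
cv2.imwrite("pics/w1.png",capture("wrist")[:,:,::-1])
crop(capture("top"),400,170,545,280,5,"pics/t1.png")
```

```text
3.225 [ 0.58974873 -0.35501128  0.15618876] [-89.83391367   0.31055536  -9.95295779] [-3.80225822e+01  3.02334279e+01  1.44576482e+01  7.45763976e+01
  4.21775844e-04 -2.80691756e+01] 0.08534982391507637
{'fx': 371.64829954431775, 'fy': 371.64829954431775, 'cx': 321.6596868357567, 'cy': 236.13551626629973, 'extrinsics': array([[ 0.1719377 ,  0.94600906,  0.27478044,  0.51857646],
       [ 0.98509874, -0.16631016, -0.04383388, -0.34386176],
       [ 0.00423153,  0.27822257, -0.96050731,  0.29923674],
       [ 0.        ,  0.        ,  0.        ,  1.        ]])}
```

View pics/w1.png

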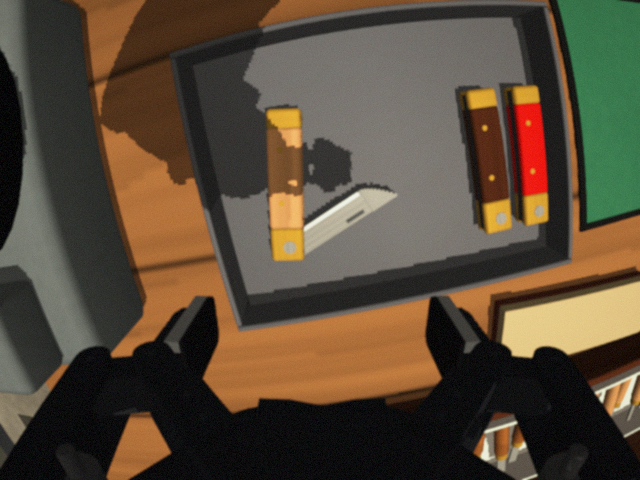

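The wrist view shows the pale handle running from (283,108) to (288,261), the pivot at (290,248) and the blade tip near (396,194). The fingertips are at (200,300) and (445,300). I'll measure the knife from this view and compare with the top-camera figures.

```bash
cat >> h.py <<'E'
def wr2w(T,u,v,z):
    c=get_calibration("wrist"); a=np.array([u-c["cx"],v-c["cy"]]); r=np.linalg.norm(a); th=r/c["fx"]
    d=T[:3,:3]@np.array([*(np.sin(th)*a/r),np.cos(th)]); o=T[:3,3]
    return o+d*(z-o[2])/d[2]
E
python3 - <<'E'
from h import *
T=np.load("w1.npy")
k=[wr2w(T,*p,.025) for p in [(267,109),(299,108),(303,260),(272,261)]]
print(np.round(k,4).tolist(),np.mean(k,0))
m0=(k[0]+k[1])/2;m1=(k[2]+k[3])/2;print(np.linalg.norm(m0-m1),np.linalg.norm(k[0]-k[1]),np.degrees(np.arctan2(*(m1-m0)[[1,0]])))
print("pivot",wr2w(T,290,248,.025),"tip",wr2w(T,396,194,.015))
im=cv2.imread("pics/w1.png")[:,:,::-1]; crop(im,240,90,420,280,4,"pics/w1c.png")
E
```

```text
[[0.495, -0.379, 0.025], [0.4988, -0.3559, 0.025], [0.6137, -0.3741, 0.025], [0.6104, -0.3985, 0.025]] [ 0.55447684 -0.37689835  0.025     ]
0.11663348167069792 0.023436514846980182 -9.286819918724031
pivot [ 0.60222687 -0.38226447  0.025     ] tip [ 0.57607048 -0.29343283  0.015     ]
```

View pics/w1c.png

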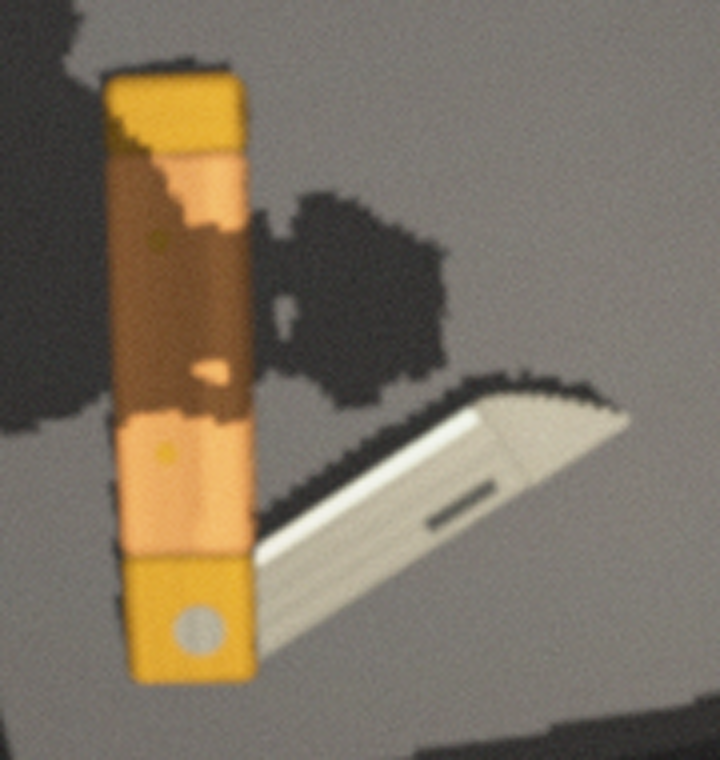

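Request:
{"method": "send_rows", "body": {"moves": [{"travel":[0.035,0.7,-0.015],"angular":[0,0,0]},{"travel":[0,0.7,0],"angular":[0,0,0]},{"travel":[0,0.6,0],"angular":[0,0,0]},{"travel":[0,0,0],"angular":[0,0,0]},{"travel":[0,0,0],"angular":[0,0,0]}]}}

```text
clock: 3.95
tcp_pos: [0.5941, -0.3581, 0.0419]
ee_rot: [-90.1, -0.2, -10.0]
force: [-0.7, -0.4, -0.6]
width: 0.0857
```

```bash
cat > snap.py <<'E'
import sys
from h import *
s=read_state(); print(s["clock"],s["tcp_pos"].round(4),s["ee_rot"].round(2),s["force"].round(1),s["width"])
n=sys.argv[1]; np.save(n+".npy",get_calibration("wrist")["extrinsics"])
cv2.imwrite(f"pics/{n}.png",capture("wrist")[:,:,::-1])
E
python3 snap.py w2
```

```text
3.95 [ 0.5941 -0.3581  0.0419] [-90.09  -0.16  -9.95] [-0.7 -0.4 -0.6] 0.0857492773912592
```

View pics/w2.png

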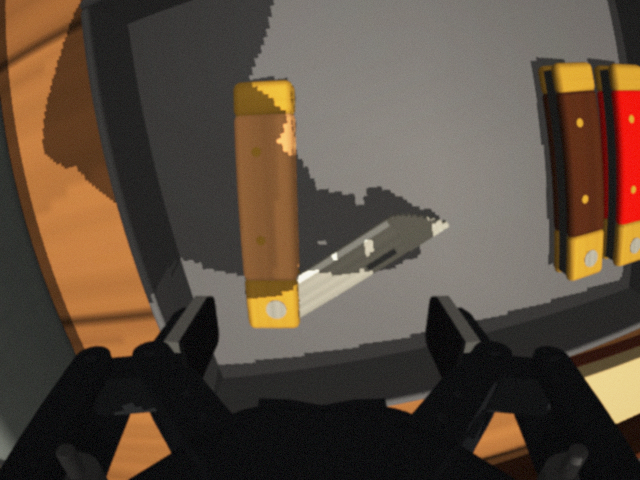

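Request:
{"method": "send_rows", "body": {"moves": [{"travel":[-0.04,0.3,0.02],"angular":[0,0,0]},{"travel":[0,0.3,0],"angular":[0,0,0]},{"travel":[0,0.13,0],"angular":[0,0,0]},{"travel":[0,0,0],"angular":[0,0,0]},{"travel":[0,0,0],"angular":[0,0,0]}]}}

```text
clock: 4.62
tcp_pos: [0.5911, -0.3559, -0.004]
ee_rot: [-90.0, -0.0, -9.9]
force: [0.8, 0.4, -0.8]
width: 0.0856
```

```bash
python3 snap.py w3
```

```text
4.625 [ 0.5911 -0.3559 -0.004 ] [-9.002e+01 -4.000e-02 -9.950e+00] [ 0.8  0.4 -0.8] 0.08562426747255146
```

View pics/w3.png

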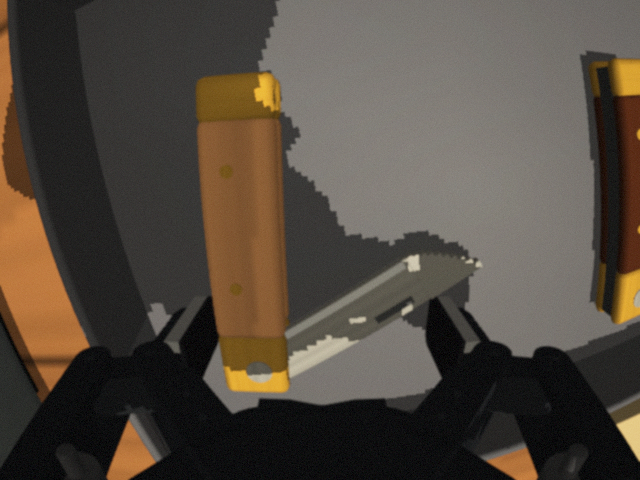

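Request:
{"method": "send_rows", "body": {"moves": [{"travel":[0,-0.02,0],"angular":[0,0,0]},{"travel":[0,-0.02,0],"angular":[0,0,0]},{"travel":[0,-0.02,0],"angular":[0,0,0]},{"travel":[0,0,0],"angular":[0,0,0]},{"travel":[0,0,0],"angular":[0,0,0]}], "hand": 0.8, "force": 40}}

```text
clock: 5.3
tcp_pos: [0.5907, -0.3556, -0.001]
ee_rot: [-90.0, 0.0, -9.9]
force: [-0.4, -1.4, 0.2]
width: 0.0685
```

```bash
python3 snap.py w4
```

```text
5.3 [ 0.5907 -0.3556 -0.001 ] [-9.00e+01  1.00e-02 -9.95e+00] [-0.4 -1.4  0.2] 0.06848498365800607
```

View pics/w4.png

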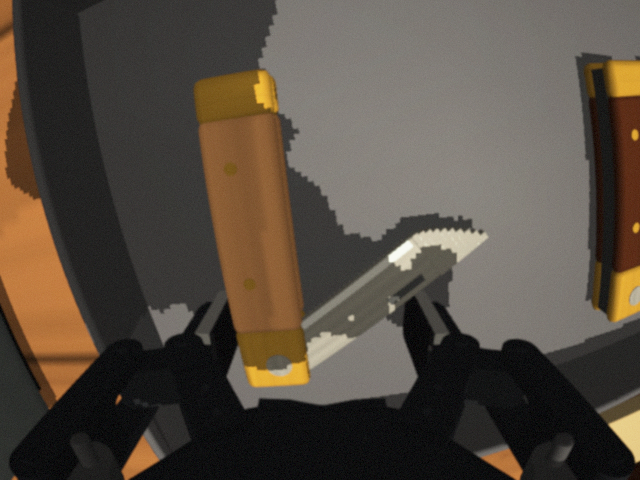

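Request:
{"method": "send_rows", "body": {"moves": [{"travel":[0,-0.02,0],"angular":[0,0,0]},{"travel":[0,-0.02,0],"angular":[0,0,0]},{"travel":[0,-0.01,0],"angular":[0,0,0]},{"travel":[0,0,0],"angular":[0,0,0]},{"travel":[0,0,0],"angular":[0,0,0]}], "hand": 0.66}}

```text
clock: 5.98
tcp_pos: [0.5906, -0.3555, 0.0018]
ee_rot: [-90.0, 0.0, -9.9]
force: [-0.4, -0.7, -1.3]
width: 0.0565
```

```bash
python3 snap.py w5
```

```text
5.975 [ 0.5906 -0.3555  0.0018] [-8.998e+01  3.000e-02 -9.950e+00] [-0.4 -0.7 -1.3] 0.05646431121904662
```

View pics/w5.png

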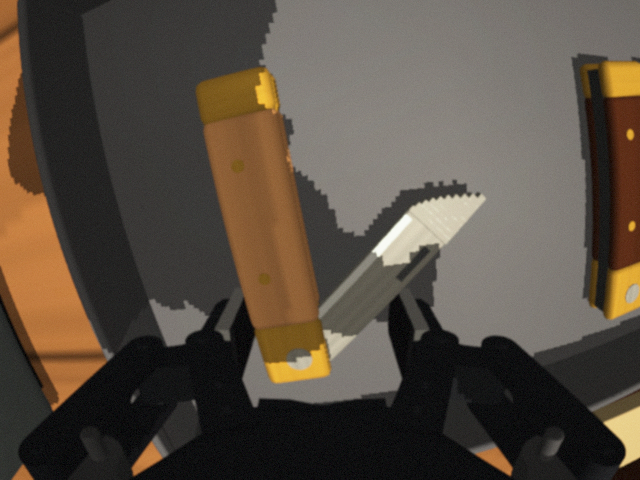

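Request:
{"method": "send_rows", "body": {"moves": [{"travel":[0,-0.02,0],"angular":[0,0,0]},{"travel":[0,-0.015,0],"angular":[0,0,0]},{"travel":[0,-0.01,0],"angular":[0,0,0]},{"travel":[0,0,0],"angular":[0,0,0]},{"travel":[0,0,0],"angular":[0,0,0]}], "hand": 0.53}}

```text
clock: 6.65
tcp_pos: [0.5908, -0.3556, 0.0047]
ee_rot: [-90.0, 0.0, -9.9]
force: [0.0, -0.1, -1.2]
width: 0.0453
```

```bash
python3 snap.py w6
```

```text
6.65 [ 0.5908 -0.3556  0.0047] [-89.99   0.    -9.95] [ 0.  -0.1 -1.2] 0.045270803254756284
```

View pics/w6.png

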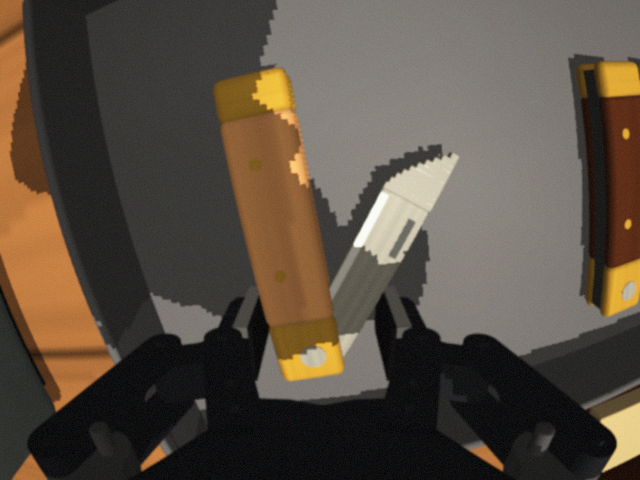

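Request:
{"method": "send_rows", "body": {"moves": [{"travel":[0,-0.015,0],"angular":[0,0,0]},{"travel":[0,-0.01,0],"angular":[0,0,0]},{"travel":[0,0,0],"angular":[0,0,0]},{"travel":[0,0,0],"angular":[0,0,0]},{"travel":[0,0,0],"angular":[0,0,0]}], "hand": 0.42}}

```text
clock: 7.32
tcp_pos: [0.5908, -0.3557, 0.0063]
ee_rot: [-90.0, -0.0, -9.9]
force: [0.3, -0.3, -1.6]
width: 0.0356
```

```bash
python3 snap.py w7
```

```text
7.325 [ 0.5908 -0.3557  0.0063] [-9.00e+01 -1.00e-02 -9.95e+00] [ 0.3 -0.3 -1.6] 0.03559453910702438
```

View pics/w7.png

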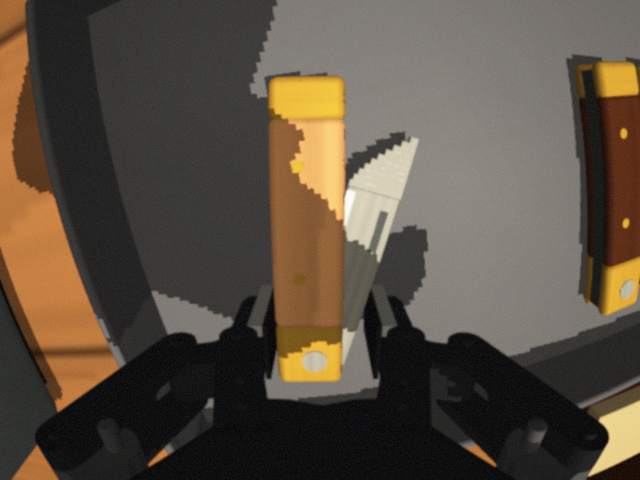

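Request:
{"method": "send_rows", "body": {"moves": [{"travel":[0,-0.005,0],"angular":[0,0,0]},{"travel":[0,0,0],"angular":[0,0,0]},{"travel":[0,0,0],"angular":[0,0,0]},{"travel":[0,0,0],"angular":[0,0,0]},{"travel":[0,0,0],"angular":[0,0,0]}], "hand": 0.2, "force": 50}}

```text
clock: 8.0
tcp_pos: [0.5908, -0.3556, 0.0066]
ee_rot: [-90.0, -0.0, -9.9]
force: [-0.4, -0.3, -0.4]
width: 0.0274
```

```bash
python3 snap.py w8
```

```text
8.0 [ 0.5908 -0.3556  0.0066] [-90.    -0.    -9.95] [-0.4 -0.3 -0.4] 0.02739676865373831
```

View pics/w8.png

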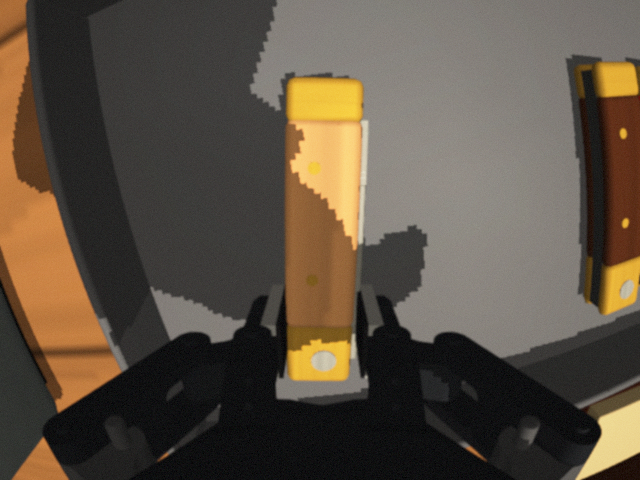

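```bash
python3 - <<'E'
from h import *
T=np.load("w8.npy")
k=[wr2w(T,*p,.025) for p in [(287,82),(362,81),(349,380),(288,380)]]
c=np.mean(k,0);print(np.round(k,4).tolist(),c)
m0=(k[0]+k[1])/2;m1=(k[2]+k[3])/2;print(np.linalg.norm(m0-m1),np.linalg.norm(k[0]-k[1]),np.degrees(np.arctan2(*(m1-m0)[[1,0]])))
p=wr2w(T,322,361,.025);print("pivot",p)
s=read_state();Rt=R.from_euler("xyz",s["ee_rot"],degrees=True).as_matrix()
print("centre in tool",Rt.T@(c-s["tcp_pos"]),"pivot",Rt.T@(p-s["tcp_pos"]))
E
python3 - <<'E'
import sys; sys.path.insert(0,'.')
from h import *
im=cv2.imread("pics/w8.png")[:,:,::-1]; crop(im,260,60,400,200,5,"pics/w8c.png")
E
```

```text
[[0.5012, -0.3522, 0.025], [0.505, -0.3279, 0.025], [0.6189, -0.3496, 0.025], [0.6145, -0.3748, 0.025]] [ 0.55989922 -0.35112892  0.025     ]
0.1157503270801266 0.024636947918765122 -11.020729093381457
pivot [ 0.60692972 -0.3589993   0.025     ]
centre in tool [-0.03119331 -0.01839935 -0.00090861] pivot [ 0.01648973 -0.01839816 -0.00053524]
```

View pics/w8c.png

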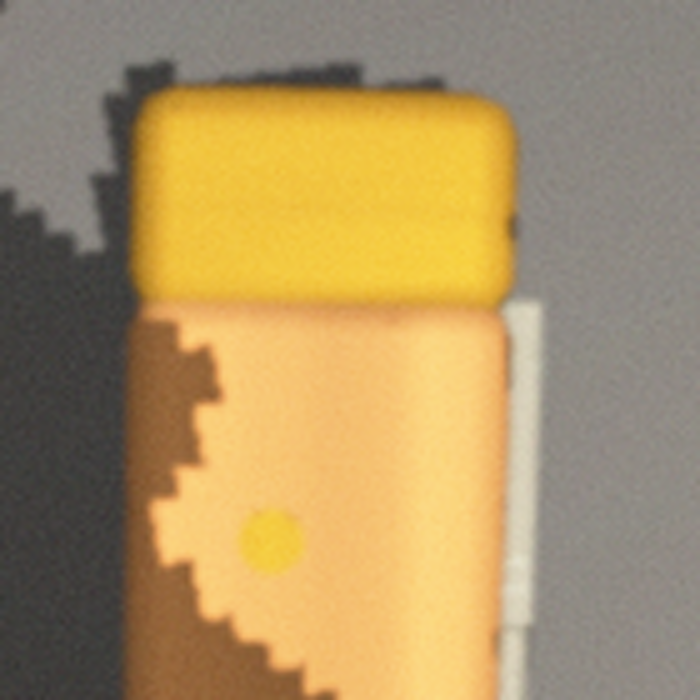

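Request:
{"method": "send_rows", "body": {"moves": [{"travel":[0,0,0],"angular":[0,0,0]},{"travel":[0,0,0],"angular":[0,0,0]},{"travel":[0,0,0],"angular":[0,0,0]},{"travel":[-0.2,0,0],"angular":[0,0,0]},{"travel":[-0.2,0,0],"angular":[0,0,0]},{"travel":[-0.115,0,0],"angular":[0,0,0]},{"travel":[0,0,0],"angular":[0,0,0]}], "hand": 0.6}}

```text
clock: 8.93
tcp_pos: [0.5597, -0.3503, 0.0069]
ee_rot: [-90.0, -0.0, -10.0]
force: [-0.1, -0.1, 1.3]
width: 0.0512
```

Request:
{"method": "send_rows", "body": {"moves": [{"travel":[0,0,0],"angular":[0,0,0]},{"travel":[0,0,0],"angular":[0,0,0]},{"travel":[0,0,0],"angular":[0,0,0]},{"travel":[0,0,0],"angular":[0,0,0]},{"travel":[0,0,0],"angular":[0,0,0]},{"travel":[0,0,0],"angular":[0,0,0]}], "hand": 0.2, "force": 60}}

```text
clock: 9.68
tcp_pos: [0.5606, -0.3512, 0.0072]
ee_rot: [-90.1, -0.0, -10.0]
force: [-2.3, -2.0, 5.5]
width: 0.026
```

```bash
python3 snap.py w9; python3 -c "
from h import *
crop(capture('top'),400,170,545,280,5,'pics/t9.png')"
```

```text
9.675 [ 0.5606 -0.3512  0.0072] [-9.009e+01 -4.000e-02 -9.970e+00] [-2.3 -2.   5.5] 0.02595234096999223
```

View pics/w9.png

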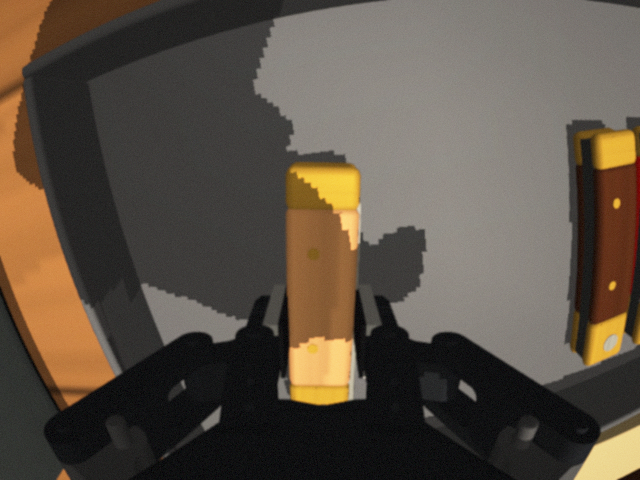

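Request:
{"method": "send_rows", "body": {"moves": [{"travel":[0,-0.1,0],"angular":[0,0,0]},{"travel":[0,-0.3,0],"angular":[0,0,0]},{"travel":[0,-0.6,0],"angular":[0,0,0]},{"travel":[0,-0.6,0],"angular":[0,0,0]},{"travel":[0,-0.4,0],"angular":[0,0,0]},{"travel":[0,0,0],"angular":[0,0,0]}]}}

```text
clock: 10.52
tcp_pos: [0.5612, -0.3506, 0.1284]
ee_rot: [-90.1, -0.2, -9.9]
force: [-0.2, 0.7, -2.1]
width: 0.0256
```

```bash
python3 snap.py w10; python3 -c "
from h import *
crop(capture('scene'),90,100,290,250,4,'pics/s10.png')
im=cv2.imread('pics/w10.png')[:,:,::-1]; crop(im,230,120,410,420,2,'pics/w10c.png')"
```

```text
10.525 [ 0.5612 -0.3506  0.1284] [-90.08  -0.18  -9.93] [-0.2  0.7 -2.1] 0.02555454376138165
```

View pics/s10.png

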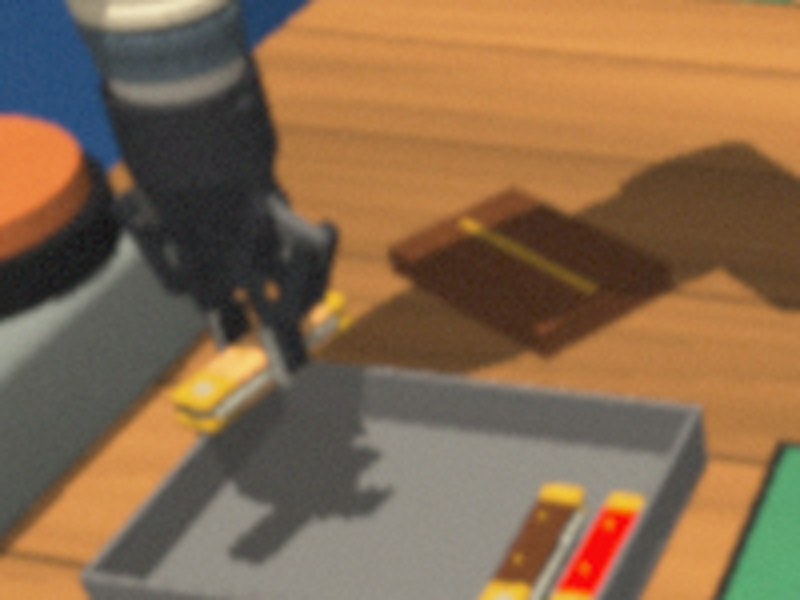

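View pics/w10.png

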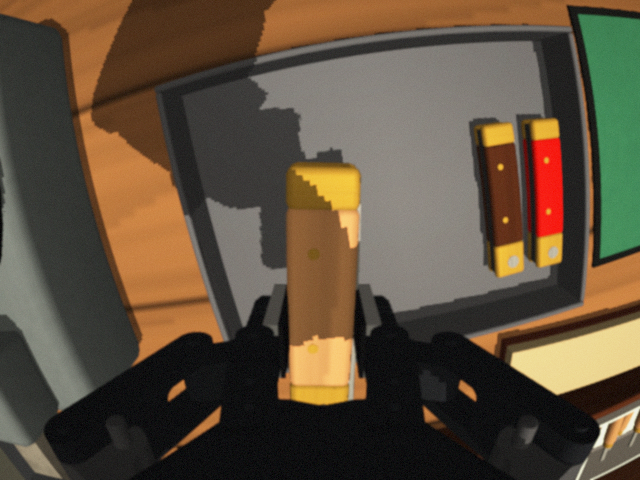

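Request:
{"method": "send_rows", "body": {"moves": [{"travel":[-0.07,-0.15,0.4],"angular":[0,0,0]},{"travel":[-0.15,-0.15,0.74],"angular":[0,0,0]},{"travel":[-0.15,-0.15,0.74],"angular":[0,0,0]},{"travel":[-0.15,0,0.74],"angular":[0,0,0]},{"travel":[-0.15,0,0.74],"angular":[0,0,0]},{"travel":[-0.15,0,0.74],"angular":[0,0,0]},{"travel":[-0.15,0,0.74],"angular":[0,0,0]},{"travel":[-0.15,0,0.74],"angular":[0,0,0]},{"travel":[-0.15,0,0.74],"angular":[0,0,0]},{"travel":[-0.15,0,0.74],"angular":[0,0,0]},{"travel":[-0.15,0,0.74],"angular":[0,0,0]},{"travel":[-0.15,0,0.74],"angular":[0,0,0]},{"travel":[-0.15,0,0.74],"angular":[0,0,0]},{"travel":[-0.15,0,0.74],"angular":[0,0,0]},{"travel":[-0.07,0,0.37],"angular":[0,0,0]},{"travel":[0,0,0],"angular":[0,0.083,0]},{"travel":[0,0,0],"angular":[0,0,0]}]}}

```text
clock: 12.75
tcp_pos: [0.5439, 0.2856, 0.1531]
ee_rot: [-90.0, 0.1, -13.6]
force: [-0.1, -0.3, -1.7]
width: 0.0257
```

```bash
python3 snap.py w11; python3 -c "
from h import *
crop(capture('top'),150,150,310,300,4,'pics/t11.png')"
```

```text
12.75 [0.5439 0.2856 0.1531] [-9.004e+01  5.000e-02 -1.363e+01] [-0.1 -0.3 -1.7] 0.025725686252424156
```

View pics/w11.png

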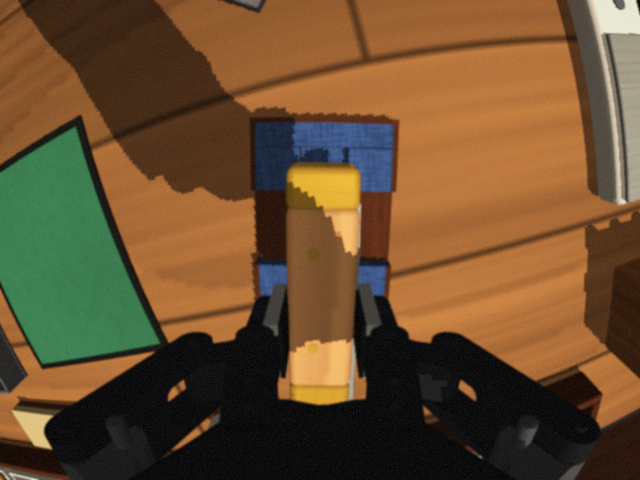

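```bash
python3 -c "
from h import *
im=cv2.imread('pics/w11.png')[:,:,::-1]; crop(im,240,105,410,305,4,'pics/w11c.png')"
```

```text
(no output)
```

View pics/w11c.png

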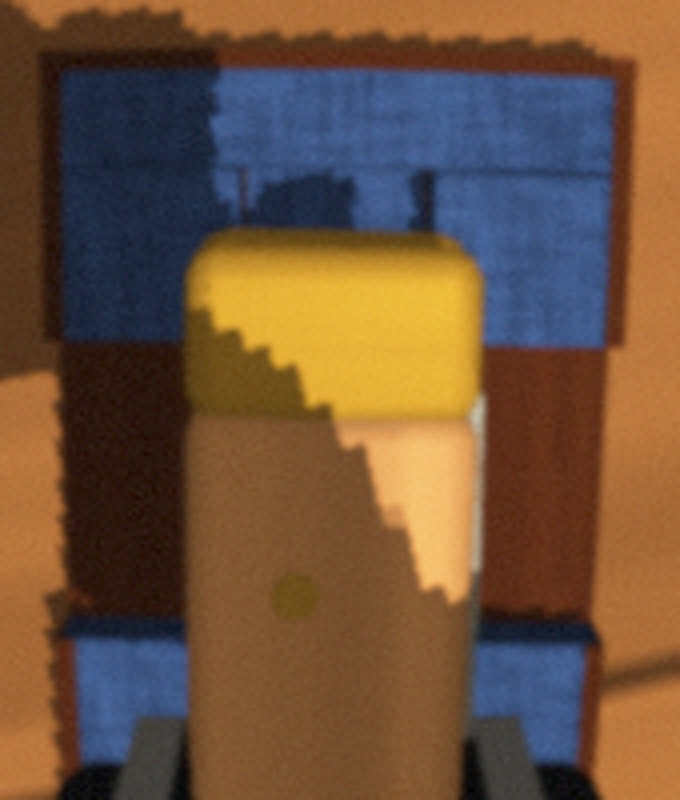

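Run:
```python
from h import *
T=np.load("w11.npy")
def P(x,y,z): return wr2w(T,240+(x-1.5)/4,105+(y-1.5)/4,z)
s=read_state();Rt=R.from_euler("xyz",[-90.,0,-13.63],degrees=True).as_matrix()
t=np.array([0.5439,0.2856,0.1531])
L=lambda p:(Rt.T@(p-t)*1000).round(1)
for n,p in {"oLn":(42,54,.019),"oRn":(634,62,.019),"cutLn":(48,342,.019),"cutRn":(623,347,.019),"cutLf":(62,638,.019),"cutRf":(600,643,.019),"recL":(240,190,.019),"recR":(433,190,.019),"recEndL":(240,170,.019),"recEndR":(433,172,.019)}.items(): print(n,P(*p),L(P(*p)))
zt=.1531+.0178
for n,p in {"buttL":(187,255),"buttR":(482,255),"seamL":(188,418),"seamR":(473,415),"farL":(192,780),"farR":(462,780),"buttmid":(335,232)}.items(): print(n,L(P(*p,zt)))
print("blade", L(P(486,480,zt-.01)),L(P(474,640,zt-.01)))
```

```text
oLn [0.45122299 0.25275111 0.019     ] [-82.3 134.1 -53.8]
oRn [0.47832676 0.35919669 0.019     ] [-81.1 134.1  56.1]
cutLn [0.50429289 0.23962776 0.019     ] [-27.7 134.1 -54. ]
cutRn [0.53092426 0.34590749 0.019     ] [-26.8 134.1  55.6]
cutLf [0.56254828 0.22537055 0.019     ] [ 32.3 134.1 -54.1]
cutRf [0.58904688 0.33033483 0.019     ] [ 33.3 134.1  54.1]
recL [0.48545074 0.28224667 0.019     ] [-56.  134.1 -17. ]
recR [0.49381335 0.31699081 0.019     ] [-56.1 134.1  18.7]
recEndL [0.48182423 0.28315233 0.019     ] [-59.8 134.1 -17. ]
recEndR [0.49053415 0.31775102 0.019     ] [-59.4 134.1  18.7]
buttL [-59.7 -17.8 -12.7]
buttR [-59.7 -17.8  12.2]
seamL [-45.6 -17.8 -12.9]
seamR [-45.9 -17.8  11.7]
farL [-11.2 -17.8 -13.5]
farR [-11.2 -17.8  11.7]
buttmid [-61.6 -17.8  -0.2]
blade [-37.5  -7.8  14.1] [-21.4  -7.8  13.4]
```

Request:
{"method": "send_rows", "body": {"moves": [{"travel":[0.067,0.4,0],"angular":[0,0.011,0]},{"travel":[0,0.6,0],"angular":[0,0,0]},{"travel":[0,0.6,0],"angular":[0,0,0]},{"travel":[0,0.2,0],"angular":[0,0,0]},{"travel":[0,0,0],"angular":[0,0,0]},{"travel":[0,0,0],"angular":[0,0,0]}]}}

```text
clock: 13.6
tcp_pos: [0.5493, 0.2846, 0.0471]
ee_rot: [-89.9, -0.1, -14.2]
force: [0.4, 0.3, -1.4]
width: 0.0255
```

```bash
python3 snap.py w12; python3 -c "
from h import *
crop(capture('scene'),390,200,510,320,5,'pics/s12.png')"
```

```text
13.6 [0.5493 0.2846 0.0471] [-89.93  -0.1  -14.18] [ 0.4  0.3 -1.4] 0.02546617023509
```

View pics/w12.png

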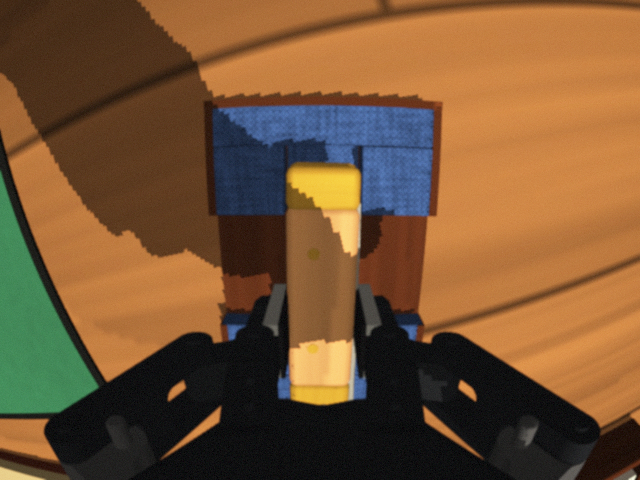

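View pics/s12.png

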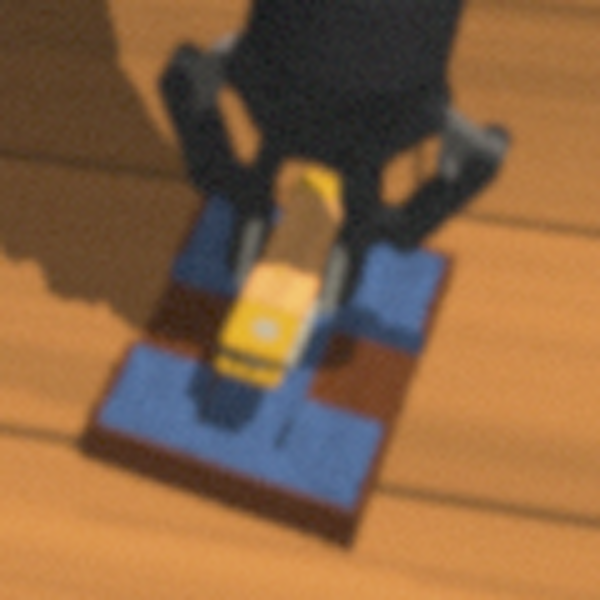

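```bash
python3 -c "
from h import *
im=cv2.imread('pics/w12.png')[:,:,::-1]; crop(im,195,90,455,345,3,'pics/w12c.png')"
```

```text
(no output)
```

View pics/w12c.png

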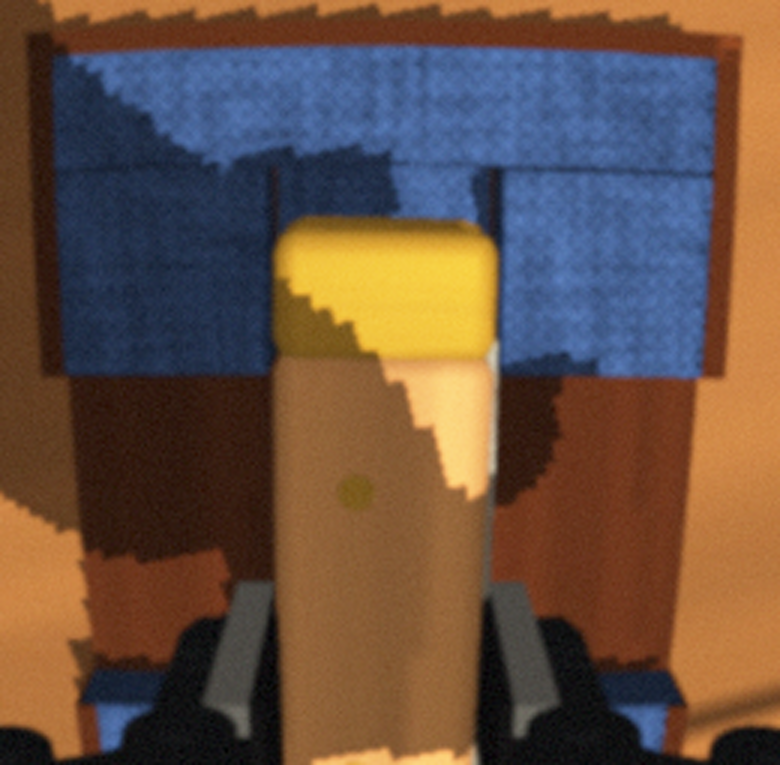

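Run:
```python
from h import *
T=np.load("w12.npy")
def P(x,y,z): return wr2w(T,195+(x-1)/3,90+(y-1)/3,z)
s=read_state();Rt=R.from_euler("xyz",s["ee_rot"],degrees=True).as_matrix();t=s["tcp_pos"]; print(t)
L=lambda p:(Rt.T@(p-t)*1000).round(1)
for n,p in {"oLn":(27,36),"oRn":(741,38),"cutLn":(42,375),"cutRn":(723,377),"cutLf":(78,703),"cutRf":(688,706),"recL":(271,190),"recR":(499,190),"recEndL":(271,170),"recEndR":(499,170)}.items(): print(n,L(P(*p,.019)))
zt=t[2]+.0178
for n,p in {"buttL":(273,240),"buttR":(497,240),"buttmid":(385,216),"seamL":(274,358),"seamR":(490,358)}.items(): print(n,L(P(*p,zt)))
```

```text
[0.54921762 0.28470366 0.04700768]
oLn [-87.4  27.8 -55.6]
oRn [-87.3  27.9  55.2]
cutLn [-33.1  27.9 -55.6]
cutRn [-32.8  28.   54.8]
cutLf [ 27.3  28.  -55.2]
cutRf [28.  28.1 54.8]
recL [-61.9  27.9 -17.5]
recR [-61.9  27.9  17.3]
recEndL [-64.9  27.9 -17.5]
recEndR [-65.   27.9  17.2]
buttL [-59.1 -17.9 -12.9]
buttR [-59.1 -17.9  12.2]
buttmid [-61.7 -17.9  -0.4]
seamL [-45.5 -17.9 -13.1]
seamR [-45.5 -17.9  11.7]
```

Request:
{"method": "send_rows", "body": {"moves": [{"travel":[-0.017,0,-0.02],"angular":[0,0,0]},{"travel":[0,0.2,0],"angular":[0,0,0]},{"travel":[0,0.2,0],"angular":[0,0,0]},{"travel":[0,0.1,0],"angular":[0,0,0]},{"travel":[0,0.1,0],"angular":[0,0,0]},{"travel":[0,0,0],"angular":[0,0,0]},{"travel":[0,0,0],"angular":[0,0,0]}]}}

```text
clock: 14.58
tcp_pos: [0.5474, 0.2836, 0.0098]
ee_rot: [-90.0, -0.0, -14.2]
force: [-0.4, 0.5, -0.8]
width: 0.0257
```

```bash
python3 snap.py w13; python3 -c "
from h import *
crop(capture('scene'),390,200,510,320,5,'pics/s13.png')"
```

```text
14.575 [0.5474 0.2836 0.0098] [-8.999e+01 -2.000e-02 -1.418e+01] [-0.4  0.5 -0.8] 0.025708526079791887
```

View pics/w13.png

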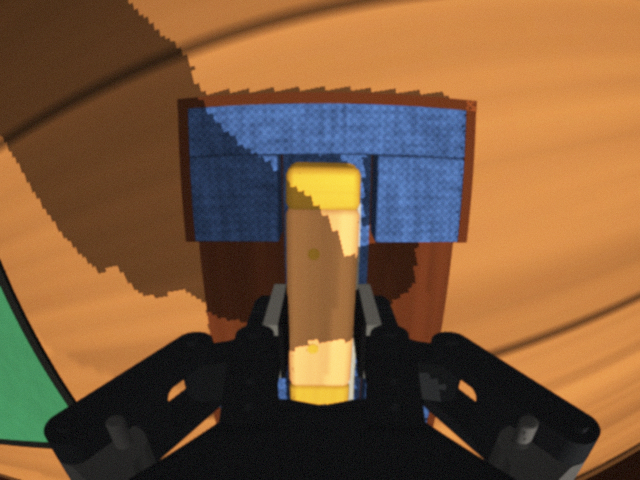

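View pics/s13.png

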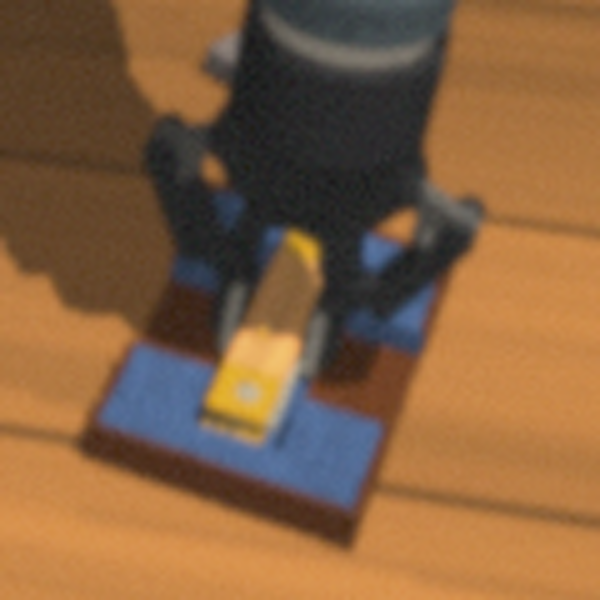

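Request:
{"method": "send_rows", "body": {"moves": [{"travel":[0,0.017,0],"angular":[0,0,0]},{"travel":[0,0.016,0],"angular":[0,0,0]},{"travel":[0,0,0],"angular":[0,0,0]},{"travel":[0,0,0],"angular":[0,0,0]}]}}

```text
clock: 15.18
tcp_pos: [0.5472, 0.2835, 0.0076]
ee_rot: [-90.0, 0.0, -14.2]
force: [-0.1, -1.4, -0.9]
width: 0.0258
```

Request:
{"method": "send_rows", "body": {"moves": [{"travel":[0,0.013,0],"angular":[0,0,0]},{"travel":[0,0,0],"angular":[0,0,0]},{"travel":[0,0,0],"angular":[0,0,0]}]}}

```text
clock: 15.55
tcp_pos: [0.5473, 0.2835, 0.0072]
ee_rot: [-90.0, -0.0, -14.2]
force: [-1.3, -1.2, 5.4]
width: 0.0255
```

Request:
{"method": "send_rows", "body": {"moves": [{"travel":[0,0,0],"angular":[0,0,0]},{"travel":[0,0,0],"angular":[0,0,0]},{"travel":[0,0,0],"angular":[0,0,0]},{"travel":[0,0,0],"angular":[0,0,0]}], "hand": 0.6}}

```text
clock: 16.05
tcp_pos: [0.5472, 0.2836, 0.0067]
ee_rot: [-90.0, 0.0, -14.2]
force: [-0.3, 0.4, 0.1]
width: 0.0511
```

```bash
python3 snap.py w14
```

```text
16.05 [0.5472 0.2836 0.0067] [-9.000e+01  1.000e-02 -1.418e+01] [-0.3  0.4  0.1] 0.05112661385190931
```

View pics/w14.png

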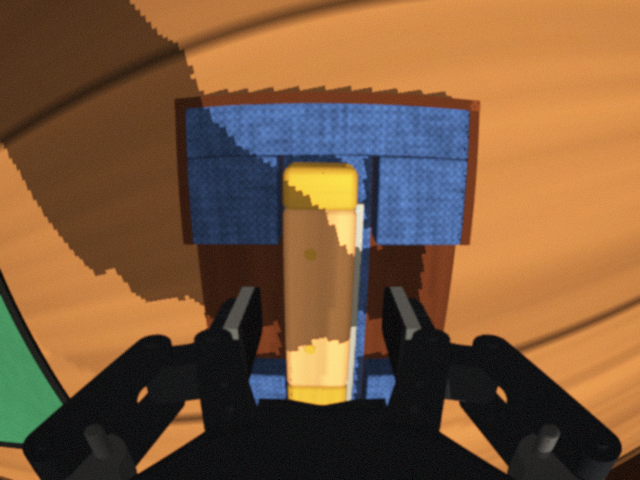

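Request:
{"method": "send_rows", "body": {"moves": [{"travel":[0,-0.2,0],"angular":[0,0,0]},{"travel":[0,-0.5,0],"angular":[0,0,0]},{"travel":[0,-0.7,0],"angular":[0,0,0]},{"travel":[-0.4,-0.7,0],"angular":[0,0,0]},{"travel":[-0.4,-0.4,0],"angular":[0,0,0]},{"travel":[-0.4,0,0],"angular":[0,0,0]},{"travel":[0,0,0],"angular":[0,0,0]},{"travel":[0,0,0],"angular":[0,0,0]}]}}

```text
clock: 17.1
tcp_pos: [0.4779, 0.3012, 0.1572]
ee_rot: [-90.0, -0.0, -14.2]
force: [-0.2, -0.3, 0.4]
width: 0.0513
```

```bash
python3 snap.py w15; python3 -c "
from h import *
crop(capture('scene'),390,200,510,320,5,'pics/s15.png')
crop(capture('top'),175,175,260,275,6,'pics/t15.png')"
```

```text
17.1 [0.4779 0.3012 0.1572] [-8.998e+01 -4.000e-02 -1.417e+01] [-0.2 -0.3  0.4] 0.05134915055223831
```

View pics/w15.png

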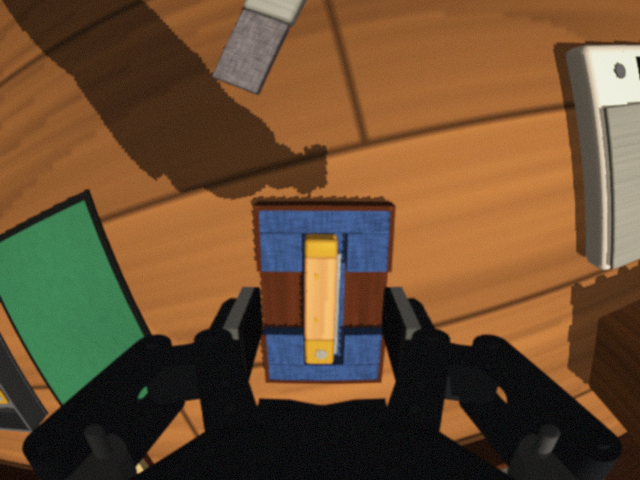

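View pics/s15.png

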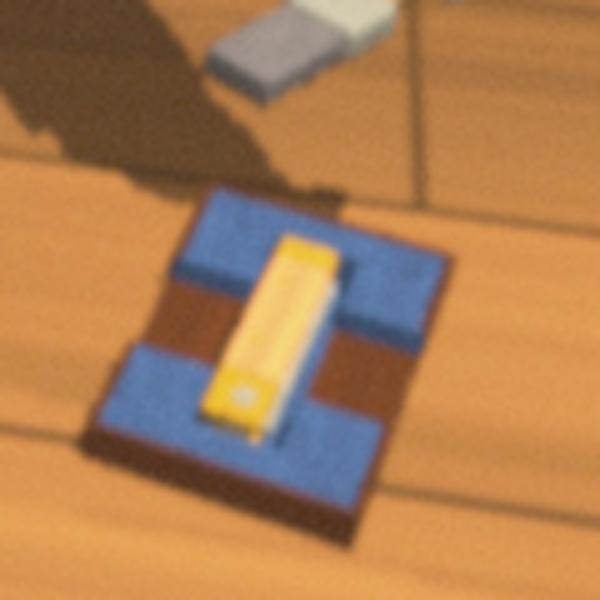

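View pics/t15.png

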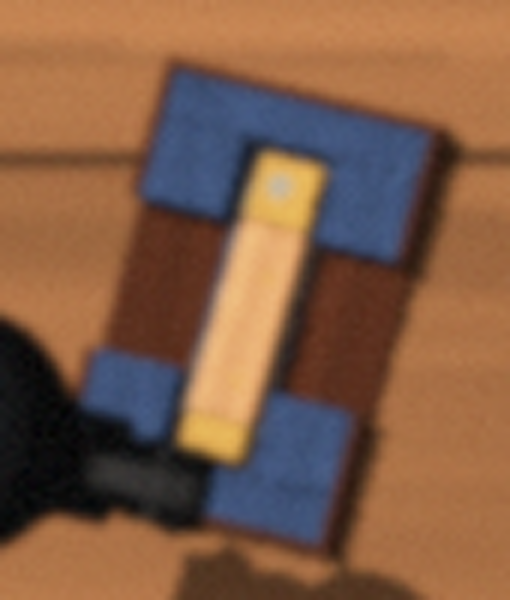

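```bash
python3 -c "
from h import *
im=cv2.imread('pics/w15.png')[:,:,::-1]; crop(im,245,190,405,395,3.8,'pics/w15c.png')"; python3 -c "
import cv2;print(cv2.imread('pics/w15c.png').shape)"
```

```text
(779, 608, 3)
```

View pics/w15c.png

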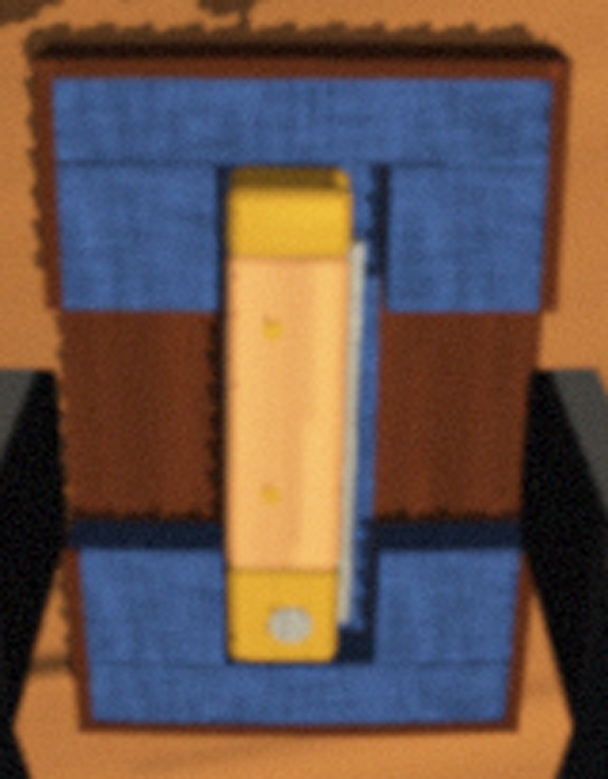

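Run:
```python
from h import *
T=np.load("w15.npy")
def P(x,y,z): return wr2w(T,245+(x-1.4)/3.8,190+(y-1.4)/3.8,z)
s=read_state();Rt=R.from_euler("xyz",s["ee_rot"],degrees=True).as_matrix();t=s["tcp_pos"]
L=lambda p:(Rt.T@(p-t)*1000).round(1)[[0,2]]
print("recess",[L(P(*p,.019)) for p in [(218,166),(388,166),(375,662),(228,662)]])
print("case",[L(P(*p,.019)) for p in [(36,60),(568,62),(516,728),(82,728)]])
print("knife",[L(P(*p,.025)) for p in [(229,187),(351,190),(337,660),(228,660)]])
print("blade back z.017",[L(P(*p,.017)) for p in [(364,250),(361,330),(357,450),(351,600)]], "pivot",L(P(290,624,.025)))
crop(capture("top"),400,170,545,280,5,"pics/t16.png")
```

```text
recess [array([  7.9, -15.7]), array([ 7.9, 19.5]), array([132.6,  19.9]), array([132.6, -15.6])]
case [array([-14.7, -52.9]), array([-14.4,  56.4]), array([154.8,  56.2]), array([154.7, -52.9])]
knife [array([ 10.6, -13.2]), array([11.2, 11.7]), array([127.5,  10.4]), array([127.6, -15.3])]
blade back z.017 [array([27., 15.]), array([45.5, 14.7]), array([74.8, 14.4]), array([115.5,  13.8])] pivot [116.9  -0.7]
```

View pics/t16.png

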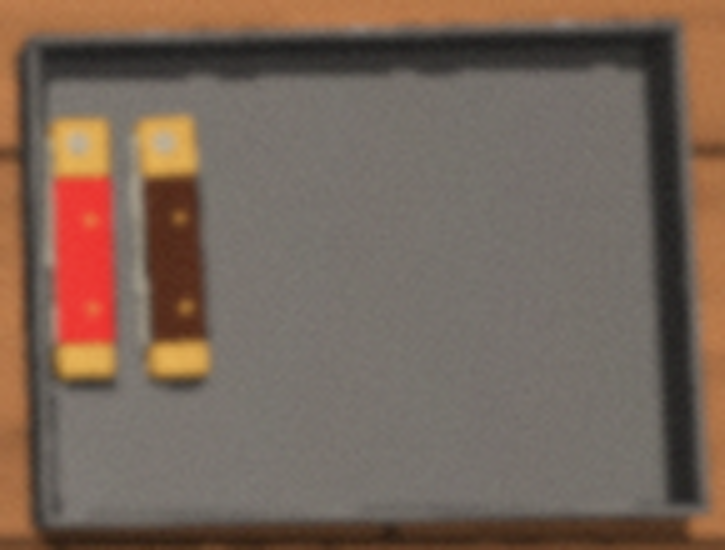

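Run:
```python
from h import *
def ray(n,u,v):
    T=get_calibration(n)["extrinsics"]; a=px2w(n,u,v,0.0); b=T[:3,3]; d=(a-b)/np.linalg.norm(a-b); return b,d
def tri(a,b):
    (o1,d1),(o2,d2)=a,b
    s=np.linalg.lstsq(np.c_[d1,-d2],o2-o1,rcond=None)[0]; p=o1+s[0]*d1;q=o2+s[1]*d2; return (p+q)/2,np.linalg.norm(p-q)
t=lambda x,y: ray("top",175+(x-2.5)/6,175+(y-2.5)/6); sc=lambda x,y: ray("scene",390+(x-2)/5,200+(y-2)/5)
print("pivot",tri(t(281,186),sc(243,396)))
print("case corner +x -y",tri(t(437,130),sc(358,508)))
print("case corner +x +y",tri(t(172,62),sc(90,425)))
print("pale seam pivot L/R",tri(t(245,215),sc(219,366)),tri(t(312,232),sc(277,380)))
crop(capture("scene"),415,235,475,300,12,"pics/s17.png")
```

```text
pivot (array([0.5925874 , 0.27100296, 0.02336577]), np.float64(0.0022726061361545346))
case corner +x -y (array([ 0.62143329,  0.27013309, -0.0105607 ]), np.float64(0.09985901125959894))
case corner +x +y (array([0.64030488, 0.25547986, 0.06244172]), np.float64(0.0952413418004319))
pale seam pivot L/R (array([0.58131718, 0.27111783, 0.03119991]), np.float64(0.024606501706567616)) (array([0.57544395, 0.27317082, 0.01505575]), np.float64(0.021973399211343364))
```

View pics/s17.png

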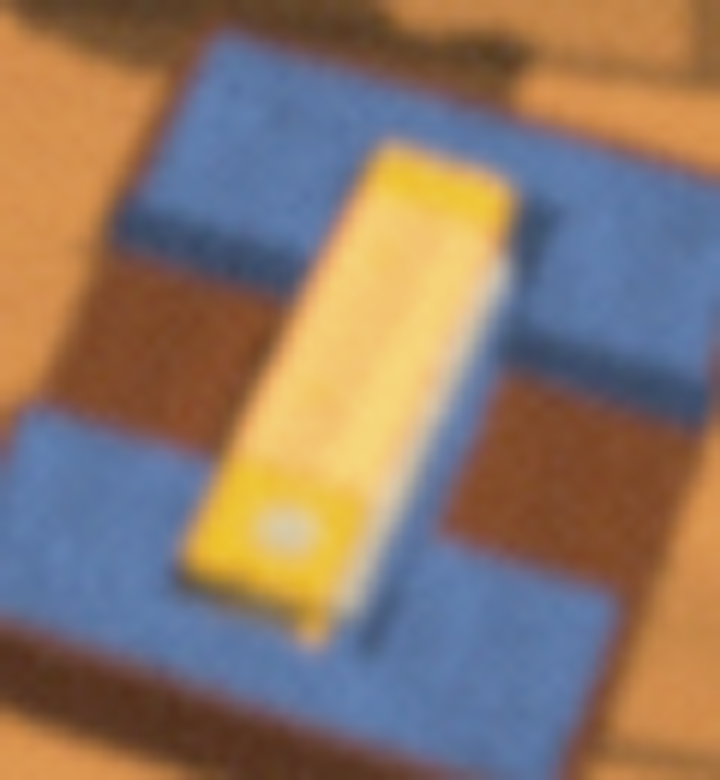

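Run:
```python
from h import *
def ray(n,u,v):
    T=get_calibration(n)["extrinsics"]; a=px2w(n,u,v,0.0); b=T[:3,3]; d=(a-b)/np.linalg.norm(a-b); return b,d
def tri(a,b):
    (o1,d1),(o2,d2)=a,b
    s=np.linalg.lstsq(np.c_[d1,-d2],o2-o1,rcond=None)[0]; p=o1+s[0]*d1;q=o2+s[1]*d2; return ((p+q)/2).round(4),np.linalg.norm(p-q).round(4)
t=lambda x,y: ray("top",175+(x-2.5)/6,175+(y-2.5)/6); sc=lambda x,y: ray("scene",415+(x-5.5)/12,235+(y-5.5)/12)
print("case -y +x",tri(t(437,130),ray("scene",390+88/5,200+425/5)))
print("case +y +x",tri(t(172,62),ray("scene",390+356/5,200+506/5)))
print("pivot",tri(t(281,186),sc(288,530)))
print("seam -y",tri(t(308,234),sc(232,460)),"seam +y",tri(t(240,215),sc(372,488)))
print("butt seam -y",tri(t(252,424),sc(368,192)),"butt seam +y",tri(t(186,408),sc(503,237)))
```

```text
case -y +x (array([0.6154, 0.2128, 0.0154]), np.float64(0.0028))
case +y +x (array([0.6414, 0.3156, 0.0204]), np.float64(0.001))
pivot (array([0.5925, 0.2713, 0.0236]), np.float64(0.0016))
seam -y (array([0.5744, 0.2616, 0.0205]), np.float64(0.0011)) seam +y (array([0.5812, 0.2854, 0.0256]), np.float64(0.0033))
butt seam -y (array([0.5015, 0.2819, 0.0222]), np.float64(0.0003)) butt seam +y (array([0.5078, 0.3066, 0.0217]), np.float64(0.0014))
```

```bash
python3 -c "
from plant import workorder; print(workorder.job_done())"
```

```text
the job is handed in; nothing more can be done
None
```

The pale knife is folded shut and lying in the recess of the gift case, and I handed the job in after about 17.5 s on the robot clock. I squeezed the blade home between the fingers while the knife was still in the bin. Then I regrasped it at its centre, lowered it until it touched the recess floor (about 5 N), opened the fingers and backed away.

**Last checks, all from camera pictures:**
- **Blade:** parallel to the handle within about 0.01 rad.
- **Position:** the knife's centre is about 1 mm off the recess middle lengthwise and 3.5 mm off across it, and about 1° off lengthwise.
- **Height:** the knife's top is at about z 0.0225 to 0.025 m, which fits it lying on the recess floor.
- **Other knives:** the red and dark knives had not moved in the bin. I did not measure the other goods again, but nothing I did came near them.

**What disagreed:**
- **Finger opening:** the gripper read 25.5 to 27.4 mm around the shut knife, not the expected 29 mm. I put this down to the pads giving way, but did not confirm it.
- **Flatness:** heights from the two cameras scattered by about 2 to 3 mm between points, so flatness is confirmed only to that precision.

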